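Crosswise tightening of a pressure vessel lid

TASK

Tighten down the lid of the pressure vessel crosswise, in two rounds, each round in the order red, blue, yellow, green. In the first round turn each knob clockwise only until its bolt just bites (a light clamp load, about 6 N); in the second turn each a little further until it is firm (about 16 N), never over 25 N, and leave all four firm. Let go of the knobs and leave everything else on the bench alone.

Things in the scene. Friction and masses are not known exactly. Their poses are not given: they have to be found in the camera images.
- vessel: Low round stainless pressure vessel fixed to the bench, 192 mm across its flange, 60 mm high to the flange top; origin at the centre of its underside, z up. In its own frame the knobs stand 62 mm from the centre: red at +x, yellow at +y, blue at -x, green at -y. Each knob is an upright bar 36 mm long, 12 thick, 30 high, from 94 to 124 mm above the bench; it turns but keeps its height. Below it a 16 mm stem.
- lid: Loose round aluminium lid, 172 mm across, 12 mm thick, 0.7 kg, lying on the rubber seal pads of the flange inside four low rim tabs; origin at the centre of its underside, 63 mm above the bench. Its yaw means nothing. The dark disc in its middle reaches 5.5 mm above it; nothing on it is taller than the knobs.
- bolt_red: Sliding lower end of the red knob's clamp bolt, with its brass spring washer 24 mm across, standing over the lid; origin on the bolt's axis, z up. It goes down 10 mm per rad of clockwise screw turn. The washer face lies up to 2.2 mm above or below this origin, unequally from bolt to bolt, so the angle at which it meets the lid must be felt. Clamp load = force of this on the lid.
- bar_red (a point): Middle of the top of the red knob's bar; its x axis runs along the bar. Bar straight out from the vessel's centre = 0; starts turned 0 to 0.2 rad clockwise from above; the bolt meets the lid at 0.27 to 0.75 rad of screw turn. Torsion spring hub: held, the bar runs ahead of the screw by torque / (1 N m/rad); let go, it lines up with it again.
- bolt_blue: The same for the blue knob, opposite red. For every bolt: from the moment the washer meets the lid, the clamp load grows by about 95 N per rad of further screw turn (about 48 N per rad of the held bar, because of its spring hub).
- bar_blue (a point): Middle of the top of the blue knob's bar, as bar_red. For every knob: turning takes 0.25 N m while the bolt is free, plus 0.010 N m per newton of clamp load. Held still just after a clockwise turn, the knob pulls back with about 0.22 N m plus 0.010 N m per newton (6 N: 0.28, 16 N: 0.38).
- bolt_yellow: The same for the yellow knob. For every bolt: tightening one can change the clamp load of the others by a newton or two; bolts stay where they are left.
- bar_yellow (a point): Middle of the top of the yellow knob's bar, as bar_red; torques as told at bar_blue.
- bolt_green: The same for the green knob, opposite yellow. For every bolt: pushing down on a knob does nothing; only turning moves the bolt.
- bar_green (a point): Middle of the top of the green knob's bar, as bar_red; torques as told at bar_blue.
- beaker: Glass beaker, 72 mm across, 95 mm high; leave alone. Origin under its centre.
- reagent: White reagent bottle with red label, 68 mm across, 140 mm high; leave alone. Origin under its centre.
- jar: Amber jar with blue cap, 60 mm across, 70 mm high; leave alone. Origin under its centre.
- spare_seal: Orange spare seal ring, 90 mm across, 6 mm high; leave alone. Origin under its centre.
- wrench: Steel wrench lying on the bench; not needed, leave alone.
- spatula: Thin steel lab spatula with a blue grip, 160 mm long, lying on the bench; leave alone.
Mind the look-alikes: they are no part of the job. Of the things like the vessel, leave any that is purple; of the rest the smaller one is meant.

How it is judged:
By the outcome, as a careful person would: the job done as asked, in the order asked, and still so for the second after the job is handed in, with the robot touching nothing.
It also fails if it takes over 72 s, if anything falls off the work surface, if the arm or the gripper's body presses on something with over 40 N, if the wrist force passes 120 N, or if a joint passes its speed limit or range.

ROBOT

A 6-joint arm with a two-finger parallel gripper is mounted at the origin on the work surface. World frame = base frame: x ahead of the robot, y to its left, z up, the work surface at z = 0. Lengths are in m, angles in rad, forces in N, time in s.
With the tool pointing down it reaches from about 0.275 to 1 m from the base axis. Payload 8.4 kg.
Tool frame: the origin (TCP) lies on the centre line of the jaws, within the pads' length; the fingertips stand 17 mm ahead of it and the grasp point (between the pads) lies 2 mm behind it (bot.tcp_to_tips is the y of the fingertips in the tool frame, in m); y points along the fingers, z is the direction in which the jaws open and shut, and the axes are right-handed (so a half turn about y gives the same grasp; the last joint's range is limited). The gripper opens to 85 mm and grips with 20 to 120 N. Pads are 22 mm wide; open, the fingers measure 114 mm over their backs; the gripper's body (76 mm by 85 mm) begins 54 mm behind the grasp point. The pads swing forward as they close: fully open they stand 13 mm farther back than shut.
Start: joints at [1.131, 0.353, 1.633, -0, 1.155, -0.002], TCP at [0.265, 0.566, 0.248] pointing down, gripper open.
Joint ranges: [-2.63, 2.63], [-0.92, 2.1], [0.06, 2.66], [-1.3, 4.44], [0, 2.69], [-3.02, 3.02]. Speed limits (rad/s): [2.22, 2.22, 2.79, 3.14, 3.14, 3.14].

INTERFACE

Orientations are given as a unit quaternion [x, y, z, w].
In Python, from workcell import bot, hand, kinematics, get_obs, vision, hand_in gives the robot as it stands. The module is installed in compiled form; this text tells all that it offers. Calls block until the motion is done:
- bot.reach(position, orientation): joint-space move of the TCP to a pose.
- bot.servo_line(position, ori=None, velocity=0.15): straight line of the TCP; ori=None keeps the orientation; velocity is the mean speed in m/s.
- bot.goto_joints(angles): joint-space move.
- hand.move_gripper(opening, strength=None): finger opening in m; strength is the grip in N (None keeps the last); returns when the fingers have stopped.
- bot.dwell(seconds).
- kinematics.solve_ik(position, orientation): joint angles nearest the present ones, or None.
- get_obs(): the state.
- vision.read_camera(name): name is "scene" or "top" or "wrist"; returns a dict with "frame" (420x560x3 uint8, red, green, blue), "intrinsics" (3x3 intrinsics, pixels), "view" (4x4, takes a point from world to camera coordinates). Camera axes: x right, y down, z forward; pixel columns grow to the right and rows downward; lengths in m; the calibration is good to about 2 mm. A picture is of the moment at which its call begins. There is no depth.
A pose or a line that the arm cannot do raises bot.IKError and nothing moves.
- hand_in(): hands the job in, once; it reports no verdict.
The state is a dict: "time_s": time; "joint_pos": joint angles; "joint_vel": joint speeds; "joint_efforts": joint torques, N m; "position": TCP position; "orientation": TCP orientation; "wrist_force": force on the tool from outside, world axes, zero at the start; "ft_torque": the same for the moment, N m; "gripper_width": finger opening in m.
Only numpy, scipy, OpenCV 4.12 (cv2) and the standard library are available. Lean on these libraries where they do the work, as an engineer would, in place of code of your own. Each camera call takes 0.05 s, during which the arm holds its last target.

## Working session

There is one attempt and no reset: what is moved stays moved. The work goes in short steps, each a Python script; the robot and the scene stay as the last script left them, time stands still between calls to the robot, and variables do not carry over. Pictures are saved under pics/ and viewed, and the job is handed in when it is done.

```bash
mkdir -p pics; python3 - <<'E'
from workcell import bot, hand, kinematics, get_obs, vision
import cv2
print(get_obs())
for n in ["scene","top","wrist"]:
    r=vision.read_camera(n); cv2.imwrite(f"pics/{n}0.png",r["frame"][:,:,::-1]); print(n,r["intrinsics"].tolist(),r["view"].round(4).tolist())
E
```

```text
{'time_s': 0.0, 'joint_pos': array([ 1.13060059e+00,  3.53620327e-01,  1.63417895e+00,  1.84656944e-05,
        1.15520002e+00, -2.39911474e-03]), 'joint_vel': array([-5.51979127e-04, -5.87733776e-05,  8.47667702e-04,  8.37612806e-04,
       -1.69659144e-03, -3.71660299e-04]), 'joint_efforts': array([ 1.70352589e-03, -6.05261350e+01, -3.42080426e+01,  1.62177521e-04,
        9.08608170e-03, -3.91396645e-05]), 'position': array([0.26475674, 0.56562581, 0.24755987]), 'orientation': array([ 0.69071643, -0.15366884,  0.15343887, -0.68974866]), 'wrist_force': array([-0.36855237,  0.068384  ,  1.67639547]), 'ft_torque': array([ 0.00150735,  0.07305046, -0.00626341]), 'gripper_width': 0.08510812721184442}
scene [[415.70297181646293, 0.0, 281.4445198937229], [0.0, 415.70297181646293, 209.15238750036164], [0.0, 0.0, 1.0]] [[-0.654, 0.7561, 0.0239, 0.3731], [0.3759, 0.3523, -0.8571, -0.0812], [-0.6564, -0.5516, -0.5147, 1.5909], [0.0, 0.0, 0.0, 1.0]]
top [[478.5143337387976, 0.0, 282.49616721968476], [0.0, 478.5143337387976, 213.78324533123399], [0.0, 0.0, 1.0]] [[0.0219, -0.9998, 0.0004, -0.0614], [-0.9943, -0.0218, -0.1048, 0.5499], [0.1048, 0.0019, -0.9945, 1.3229], [0.0, 0.0, 0.0, 1.0]]
wrist [[313.89897700937007, 0.0, 283.6791227491676], [0.0, 313.89897700937007, 213.01772357071613], [0.0, 0.0, 1.0]] [[0.4245, 0.9054, -0.0028, -0.6218], [0.8655, -0.4048, 0.2951, -0.039], [0.2661, -0.1277, -0.9555, 0.3813], [0.0, 0.0, 0.0, 1.0]]
```

View pics/scene0.png

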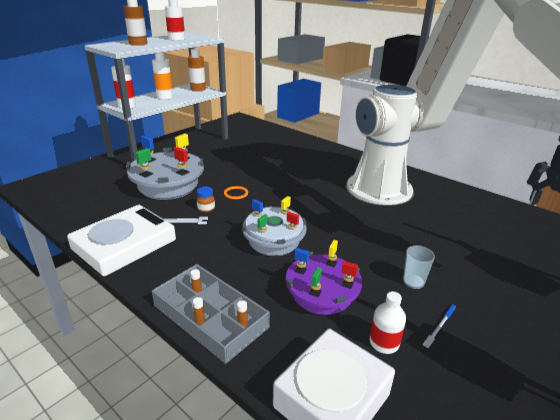

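View pics/top0.png

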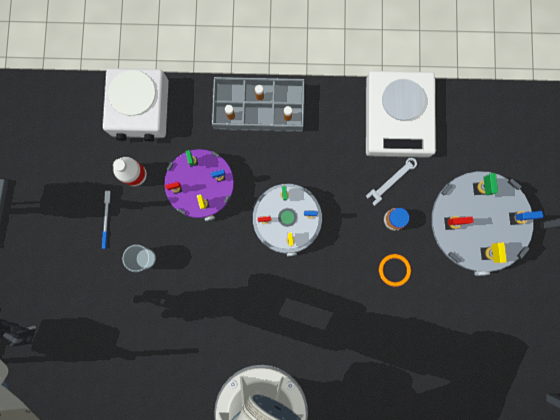

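View pics/wrist0.png

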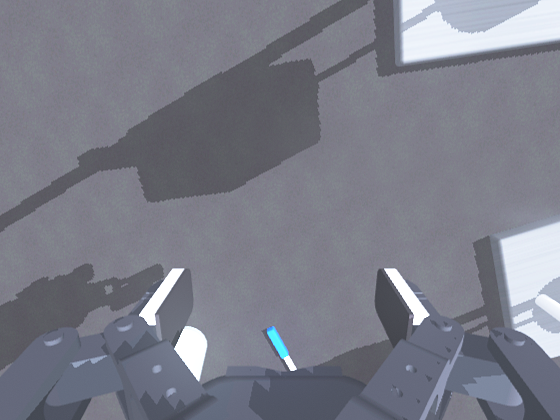

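Candidates in the top picture are the purple vessel at (199,183), a silver one at (287,217) about 70 px across, and a large silver one at (483,220) about 102 px. Leaving out purple, the smaller of the rest is (287,217), where about 72 px is expected for 192 mm. I'll check it in a crop and localise it.

```bash
cat > h.py <<'E'
import numpy as np, cv2
from workcell import bot, hand, kinematics, get_obs, vision, hand_in
def ray(r,u,v,z):
    V=r["view"];K=r["intrinsics"];R=V[:3,:3];t=V[:3,3]
    c=-R.T@t; d=R.T@np.linalg.solve(K,[u,v,1.]); return c+d*(z-c[2])/d[2]
def proj(r,p):
    q=r["view"][:3,:3]@np.asarray(p)+r["view"][:3,3]; q=r["intrinsics"]@q; return q[:2]/q[2]
RNG={'red':[(0,8),(172,180)],'blue':[(100,125)],'yellow':[(24,34)],'green':[(50,80)]}
def mask(img,col):
    h=cv2.cvtColor(img,cv2.COLOR_RGB2HSV); m=0
    for a,b in RNG[col]: m=m|cv2.inRange(h,(a,130,70),(b,255,255))
    return m
def blobs(r,col,box):
    x0,y0,x1,y1=box; m=mask(r["frame"],col); mm=np.zeros_like(m); mm[y0:y1,x0:x1]=m[y0:y1,x0:x1]
    cs,_=cv2.findContours(mm,cv2.RETR_EXTERNAL,cv2.CHAIN_APPROX_NONE)
    return max(cs,key=cv2.contourArea) if cs else None
E
python3 - <<'E'
from h import *
r=vision.read_camera("top"); s=vision.read_camera("scene")
cv2.imwrite("pics/c1.png",cv2.hconcat([cv2.resize(r["frame"][170:265,240:335],(400,400),interpolation=2),cv2.resize(s["frame"][185:265,230:320],(400,400),interpolation=2)])[:,:,::-1])
P={}
for c in RNG:
    k=blobs(r,c,(245,175,330,260)); rc=cv2.minAreaRect(k); print(c,rc); P[c]=ray(r,*rc[0],.118); print(P[c])
C=sum(P.values())/4; print(C)
for c in P: d=P[c]-C; print(c,np.hypot(*d[:2]),np.degrees(np.arctan2(d[1],d[0])))
# flange
g=cv2.cvtColor(r["frame"],cv2.COLOR_RGB2HSV)
E
```

```text
red ((264.0365905761719, 218.8292694091797), (4.527693271636963, 12.25790023803711), 83.6598129272461)
[ 0.527287   -0.00116724  0.118     ]
blue ((310.5, 213.0), (4.0, 13.0), 90.0)
[ 0.54541526 -0.12332514  0.118     ]
yellow ((290.0, 239.0), (12.0, 4.0), 90.0)
[ 0.47564768 -0.07063749  0.118     ]
green ((284.1923522949219, 192.5384521484375), (13.02364730834961, 3.7210419178009033), 82.87498474121094)
[ 0.59842095 -0.05275908  0.118     ]
[ 0.53669272 -0.06197224  0.118     ]
red 0.06152816320201022 98.79320289425605
blue 0.06196983900769569 -81.9084866337994
yellow 0.061656984092672805 -171.92092713560945
green 0.06241198782496844 8.48893190214397
```

View pics/c1.png

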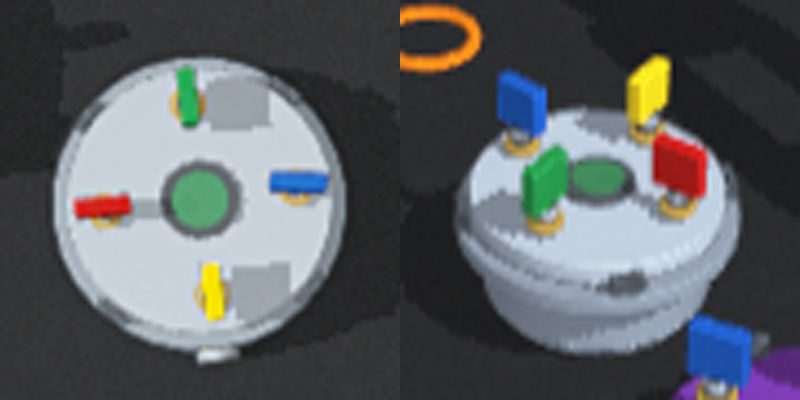

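The crop shows the silver vessel with its green/dark centre disc at top pixel (287,217). Red is at (264,219), blue (310,213), yellow (290,239) and green (284,193), all at a 62 mm radius, which matches. The order round the rim also matches (red +x, yellow +y). Next I'll plan the wrist angles and look closer with the wrist camera.

```bash
cat >> h.py <<'E'
from scipy.spatial.transform import Rotation as Ro
def ori(a):  # tool down, x axis (along bar) at yaw a
    # jaw z dir = such that right-handed with y=-Z : x = y x z
    y=np.array([0,0,-1.]); x=np.array([np.cos(a),np.sin(a),0]); z=np.cross(x,y)
    return Ro.from_matrix(np.c_[x,y,z]).as_quat()
E
python3 - <<'E'
from h import *
print(bot.tcp_to_tips)
C=np.array([.5367,-.062]); yaw=np.radians(98.4)
for c,k in zip(['red','yellow','blue','green'],range(4)):
    b=yaw+k*np.pi/2; p=[*(C+.062*np.array([np.cos(b),np.sin(b)])),.115]
    for h in (0,np.pi):
        out=[]
        for d in (0,.7,1.4):
            q=kinematics.solve_ik(p,ori(b+h-d)); out.append(None if q is None else np.round(q,2).tolist())
        print(c,h>0,out)
o=get_obs(); R=Ro.from_quat(o['orientation']).as_matrix(); r=vision.read_camera("wrist"); c=-r["view"][:3,:3].T@r["view"][:3,3]
print(R.T@(c-o['position']), R.T@r["view"][2,:3])
E
```

```text
0.017
red False [[-0.0, 0.38, 1.95, -0.0, 0.81, 2.99], [-0.0, 0.38, 1.95, -0.0, 0.81, -2.59], [-0.0, 0.38, 1.95, -0.0, 0.81, -1.89]]
red True [[-0.0, 0.38, 1.95, -0.0, 0.81, -0.15], [-0.0, 0.38, 1.95, -0.0, 0.81, 0.55], [-0.0, 0.38, 1.95, -0.0, 0.81, 1.25]]
yellow False [[-0.15, 0.31, 2.05, -0.0, 0.78, 1.27], [-0.15, 0.31, 2.05, -0.0, 0.78, 1.97], [-0.15, 0.31, 2.05, -0.0, 0.78, 2.67]]
yellow True [[-0.15, 0.31, 2.05, -0.0, 0.78, -1.87], [-0.15, 0.31, 2.05, -0.0, 0.78, -1.17], [-0.15, 0.31, 2.05, -0.0, 0.78, -0.47]]
blue False [[-0.22, 0.42, 1.88, -0.0, 0.84, -0.37], [-0.22, 0.42, 1.88, -0.0, 0.84, 0.33], [-0.22, 0.42, 1.88, -0.0, 0.84, 1.03]]
blue True [[-0.22, 0.42, 1.88, -0.0, 0.84, 2.77], [-0.22, 0.42, 1.88, -0.0, 0.84, -2.81], [-0.22, 0.42, 1.88, -0.0, 0.84, -2.11]]
green False [[-0.09, 0.47, 1.79, -0.0, 0.88, -1.81], [-0.09, 0.47, 1.79, -0.0, 0.88, -1.11], [-0.09, 0.47, 1.79, -0.0, 0.88, -0.41]]
green True [[-0.09, 0.47, 1.79, -0.0, 0.88, 1.33], [-0.09, 0.47, 1.79, -0.0, 0.88, 2.03], [-0.09, 0.47, 1.79, -0.0, 0.88, 2.73]]
[-0.07486956 -0.12642391 -0.00184757] [ 0.2951345   0.95545435 -0.00161405]
```

```bash
python3 - <<'E'
from h import *
C=np.array([.5367,-.062]); a=np.radians(278.4)
x=np.array([np.cos(a),np.sin(a)])
t0=get_obs()['time_s']
bot.reach([*(C-.07*x),.25],ori(a)); t1=get_obs()['time_s']
hand.move_gripper(.045,60); t2=get_obs()['time_s']
o=get_obs(); print(t0,t1,t2,o['position'],o['joint_pos'],o['gripper_width'],o['wrist_force'],o['ft_torque'])
r=vision.read_camera("wrist"); cv2.imwrite("pics/w1.png",r["frame"][:,:,::-1])
P={}
for c in RNG:
    k=blobs(r,c,(0,0,560,300))
    if k is None: continue
    rc=cv2.minAreaRect(k); print(c,rc)
import pickle; pickle.dump(r,open('w1.pkl','wb'))
E
```

```text
0.3 2.5083 2.9833 [0.5264971  0.00734627 0.24997295] [ 1.11072295e-02  1.98207886e-01  1.84086520e+00 -6.81983798e-06
  1.10252951e+00 -1.35658242e-01] 0.044929338561710795 [ 0.00212895 -0.46947824  0.32302642] [ 0.02962514  0.04307783 -0.01728569]
red ((285.0, 213.0), (46.0, 14.0), 90.0)
blue ((459.5, 78.5), (53.0, 33.0), 90.0)
yellow ((376.0, 10.0), (20.0, 58.0), 90.0)
green ((284.5, 261.0), (30.0, 33.0), 90.0)
```

View pics/w1.png

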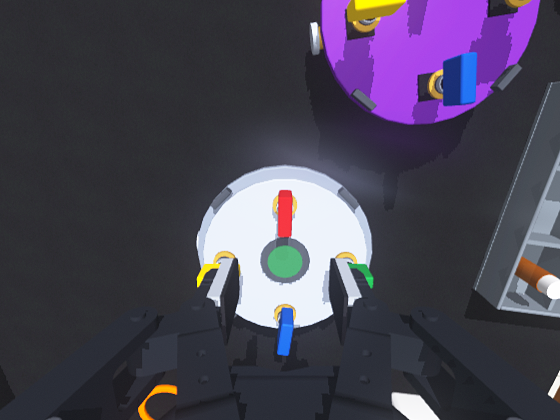

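The vessel is at (285,262) and partly hidden by the fingers, with the red bar at (285,213). I'll shift so that it sits straight below the camera.

```bash
python3 - <<'E'
from h import *
C=np.array([.5367,-.062]); a=np.radians(278.4)
x=np.array([np.cos(a),np.sin(a)])
bot.servo_line([*(C+.05*x),.25],velocity=.2); 
o=get_obs(); print(o['time_s'],o['position'],o['wrist_force'],o['ft_torque'])
r=vision.read_camera("wrist"); cv2.imwrite("pics/w2.png",r["frame"][:,:,::-1])
import pickle; pickle.dump(r,open('w2.pkl','wb'))
for c in RNG:
    k=blobs(r,c,(150,0,420,250)); print(c,cv2.minAreaRect(k))
E
```

```text
3.7833 [ 0.54372918 -0.11096977  0.24983687] [ 0.46236048 -0.59834058 -0.54189088] [0.05614762 0.0294287  0.00220899]
red ((285.12530517578125, 62.989593505859375), (15.688392639160156, 54.340152740478516), 1.5911402702331543)
blue ((285.4538879394531, 218.3692626953125), (14.636098861694336, 47.257232666015625), 7.125016689300537)
yellow ((209.0, 146.49998474121094), (16.999996185302734, 47.99999237060547), 90.0)
green ((375.5, 147.5), (13.0, 19.0), 90.0)
```

```bash
python3 - <<'E'
import cv2
i=cv2.imread('pics/w2.png'); cv2.imwrite('pics/w2c.png',cv2.resize(i[20:230,170:400],None,fx=2.6,fy=2.6,interpolation=cv2.INTER_NEAREST))
E
```

```text
(no output)
```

View pics/w2c.png

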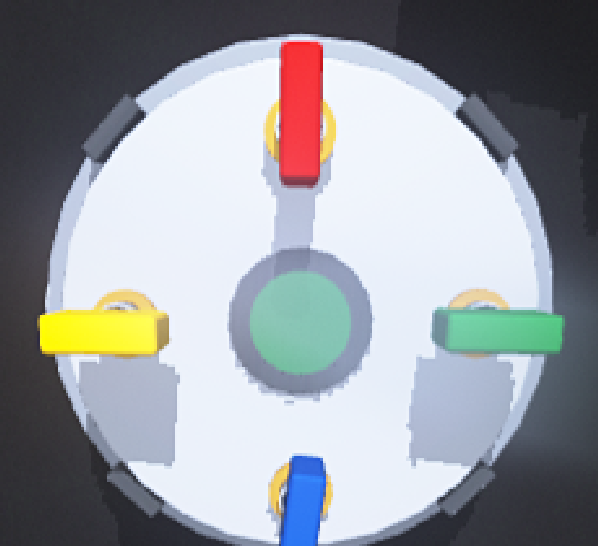

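The view is clean: the red, yellow, green and blue bars are almost straight out. I'll compute the poses.

```bash
python3 - <<'E'
from h import *
import pickle; r=pickle.load(open('w2.pkl','rb'))
f=r["frame"]; h=cv2.cvtColor(f,cv2.COLOR_RGB2HSV)
box={'red':(260,20,310,120),'blue':(255,190,310,260),'yellow':(180,125,245,170),'green':(330,125,400,170)}
c0=np.array([.5367,-.062]); Q={}
for c,(x0,y0,x1,y1) in box.items():
    m=0
    for a,b in RNG[c]: m=m|cv2.inRange(h,(a,80,60),(b,255,255))
    mm=np.zeros_like(m); mm[y0:y1,x0:x1]=m[y0:y1,x0:x1]
    k=max(cv2.findContours(mm,cv2.RETR_EXTERNAL,cv2.CHAIN_APPROX_NONE)[0],key=cv2.contourArea)
    W=np.array([ray(r,u,v,.124)[:2] for u,v in k[:,0]],np.float32)
    (cx,cy),(w,l),an=cv2.minAreaRect(W*1000)
    bx=cv2.boxPoints(((cx,cy),(w,l),an))/1000
    e=[bx[1]-bx[0],bx[2]-bx[1]]; d=max(e,key=np.linalg.norm); d=d/np.linalg.norm(d)
    ctr=np.array([cx,cy])/1000; d=d if d@(ctr-c0)>0 else -d
    L=max(w,l)/1000; p=ctr+d*(L/2-.018); Q[c]=p
    print(c,cv2.minAreaRect(k),'L,w',L,min(w,l),'ctr',p,'bar deg',np.degrees(np.arctan2(d[1],d[0])))
C=sum(Q.values())/4; print(C)
for c in Q: d=Q[c]-C; print(c,np.hypot(*d),np.degrees(np.arctan2(d[1],d[0])))
k=max(cv2.findContours(cv2.inRange(h[:, :, :],(50,80,60),(80,255,255))[110:180,250:320].copy(),cv2.RETR_EXTERNAL,2)[0],key=cv2.contourArea)
print(ray(r,*(np.array(cv2.minAreaRect(k)[0])+[250,110]),.0805))
E
```

```text
red ((285.0, 63.0), (54.0, 16.0), 90.0) L,w 0.03616489791870117 11.726320266723633 ctr [ 0.52779228 -0.0020218 ] bar deg 97.97094
blue ((285.3438720703125, 218.30128479003906), (15.210872650146484, 47.61837387084961), 6.842773914337158) L,w 0.04234688186645508 13.009234428405762 ctr [ 0.54562742 -0.12384344] bar deg -87.67467
yellow ((209.0, 146.49998474121094), (16.999996185302734, 47.99999237060547), 90.0) L,w 0.03857396316528321 13.19364070892334 ctr [ 0.47578469 -0.07012394] bar deg -171.65619
green ((364.0, 147.0), (16.0, 44.0), 90.0) L,w 0.034663627624511716 12.417374610900879 ctr [ 0.59753584 -0.05265867] bar deg 8.337909
[ 0.53668505 -0.06216196]
red 0.06079408281152275 98.4112344373129
blue 0.0623263204306631 -81.75093435647631
yellow 0.06141862874275767 -172.55152458038899
green 0.06158839466335227 8.876390311362153
[ 0.53142547 -0.07400064  0.0805    ]
```

```bash
cat >> h.py <<'E'
C=np.array([.5367,-.0621]); YAW=np.radians(98.35)
KN={'red':(0,np.pi),'yellow':(np.pi/2,np.pi),'blue':(np.pi,0),'green':(1.5*np.pi,0)}
ZG=.112; ZH=.172
def kpos(c): b=YAW+KN[c][0]; return C+.062*np.array([np.cos(b),np.sin(b)])
def kori(c,s): return ori(YAW+KN[c][0]+KN[c][1]-s)   # s = clockwise bar angle
def tz(n=8,dt=.01):
    v=[]
    for _ in range(n): v.append(np.r_[get_obs()['ft_torque'][2],get_obs()['wrist_force'][:2]]); bot.dwell(dt)
    v=np.array(v); return v.mean(0).round(4),v.std(0).round(4)
def T(): return round(get_obs()['time_s'],2)
E
python3 - <<'E'
from h import *
c='red'
p=kpos(c); bot.reach([*p,ZH],kori(c,0.02)); print(T())
print(tz()); 
bot.servo_line([*p,ZG],velocity=.15); print(T(),tz(),get_obs()['position'])
hand.move_gripper(.0,60); print(T(),get_obs()['gripper_width'],tz())
q=np.array(get_obs()['joint_pos']); print(q)
for i in range(2):
    q[5]+=.1; bot.goto_joints(q); print(T(),tz(1),tz(),get_obs()['joint_pos'][5]-q[5])
E
```

```text
4.44
(array([ 0.0035,  0.1247, -0.0752]), array([0.0344, 0.4693, 0.5044]))
5.06 (array([-0.0247, -0.0834,  0.0621]), array([0.0235, 0.4472, 0.3052])) [ 0.52866357 -0.0011351   0.11310341]
5.52 0.011299213705767936 (array([ 0.0027, -0.3702, -0.4416]), array([0.0245, 0.2557, 0.6086]))
[-4.23856143e-03  3.78822947e-01  1.95260698e+00 -1.54845395e-04
  8.08456932e-01 -1.30021397e-01]
5.83 (array([ 0.1233, -1.8792, -0.5639]), array([0., 0., 0.])) (array([ 0.0947, -0.9457, -0.2939]), array([0.027 , 0.4811, 0.6001])) -0.0030416615389969592
6.16 (array([ 0.1651, -2.3699, -0.9266]), array([0., 0., 0.])) (array([ 0.1988, -2.589 , -0.2329]), array([0.024 , 0.4503, 0.4234])) -0.003992999142389514
```

```bash
python3 - <<'E'
from h import *
t=T(); v=[get_obs()['ft_torque'][2] for _ in range(200)]; print(t,T(),np.mean(v),np.std(v),v[:5])
v=[]
for _ in range(12): bot.dwell(.004); v.append(get_obs()['ft_torque'][2])
print(T(),np.round(v,3))
E
```

```text
6.23 6.23 0.19785202577760758 0.0 [np.float64(0.19785202577760758), np.float64(0.19785202577760758), np.float64(0.19785202577760758), np.float64(0.19785202577760758), np.float64(0.19785202577760758)]
6.23 [0.198 0.198 0.198 0.198 0.198 0.198 0.198 0.198 0.198 0.198 0.198 0.198]
```

```bash
cat >> h.py <<'E'
import json,os
def meas(n=8):
    v=[]
    for _ in range(n):
        bot.dwell(.0085); o=get_obs(); v.append([o['ft_torque'][2],o['joint_efforts'][5],*o['wrist_force'][:2],o['joint_pos'][5]])
    v=np.array(v); return v.mean(0),v.std(0)
E
python3 - <<'E'
from h import *
q=np.array(get_obs()['joint_pos']); q[5]=-.130+.2
for i in range(3):
    q[5]+=.08; bot.goto_joints(q); m,s=meas(); print(T(),m.round(4),s.round(4))
E
```

```text
6.55 [ 0.2216  0.4164 -3.0666  0.0802  0.1463] [2.160e-02 9.890e-02 6.119e-01 4.209e-01 1.000e-04]
6.87 [ 0.2135  0.4199 -4.1558  0.434   0.2265] [3.490e-02 9.890e-02 5.298e-01 4.416e-01 1.000e-04]
7.18 [ 0.2331  0.3787 -5.4294  0.7882  0.3069] [2.670e-02 7.630e-02 4.296e-01 4.681e-01 2.000e-04]
```

```bash
cat >> h.py <<'E'
from scipy.optimize import least_squares
def fit(D,slope=.48):
    # D rows: b,T,n ; drop windup; returns p0 (plateau), bc
    D=np.array(D); w=np.sqrt(D[:,2])/.026
    best=None
    for b0 in np.linspace(D[0,0],D[-1,0],9):
        r=least_squares(lambda x:np.r_[w*(x[0]+slope*np.maximum(0,D[:,0]-x[1])-D[:,1]),(x[0]-.22)/.006],[.22,b0])
        if best is None or r.cost<best.cost: best=r
    return best.x
def tighten(D,target,step=.06,thr=.25,maxb=1.6,b0=0.):
    """D existing data; turn j6 until T indicates contact, then fit and finish to the target load"""
    q=np.array(get_obs()['joint_pos']); q[5]=D[-1][0] if D else q[5]
    while True:
        q[5]+=step; bot.goto_joints(q); m,s=meas(8); n=8
        if m[0]>thr:
            m2,_=meas(14); m=(8*m+14*m2)/22; n=22
        D.append([q[5],m[0],n]); print(T(),round(q[5],3),m.round(3)[:4],n)
        if m[0]>thr:
            x=fit(D); F=48*(q[5]-x[1]); Ft=(m[0]-.22)*100; print('fit',x,'F',F,'Ft',Ft)
            if F>=target-1.0: break
            if F>0.4*target: step=min(.06,max(.01,(target-F)/48)); thr=0
        if q[5]-b0>maxb: print('max'); break
    json.dump(D,open('last.json','w')); return D
E
python3 - <<'E'
from h import *
D=[[.146,.2216,8],[.2265,.2135,8],[.307,.2331,8]]
tighten(D,6,b0=-.13)
E
```

```text
7.5 0.367 [ 0.215  0.356 -4.547  0.451] 8
7.82 0.427 [ 0.218  0.326 -5.038  1.154] 8
8.13 0.487 [ 0.233  0.327 -5.281  1.282] 8
8.45 0.547 [ 0.241  0.328 -5.8    1.712] 8
8.77 0.607 [ 0.225  0.329 -5.7    1.884] 8
9.2 0.667 [ 0.239  0.275 -6.435  2.074] 22
9.63 0.727 [ 0.258  0.288 -6.634  2.759] 22
fit [0.22398854 0.64577803] F 3.8986544206002804 Ft 3.842763875124697
10.07 0.771 [ 0.269  0.306 -6.671  3.042] 22
fit [0.22398854 0.65616763] F 5.501299402072727 Ft 4.902751904894839
```

```bash
cat >> h.py <<'E'
ST='state.json'
def load(): return json.load(open(ST)) if os.path.exists(ST) else {}
def save(s): json.dump(s,open(ST,'w'))
OP=.036
def release(c,j0,s0,Th):
    """unwind by the held torque, open, lift. j0: j6 at bar angle s0"""
    q=np.array(get_obs()['joint_pos']); jt=round(q[5]-Th,4); q[5]=jt; bot.goto_joints(q)
    m,_=meas(4); print('unwound T',m[0].round(3),m[2:4].round(2))
    hand.move_gripper(OP,60)
    p=get_obs()['position']; bot.servo_line([p[0],p[1],ZH],velocity=.2)
    S=load(); S[c]=dict(s=s0+jt-j0,pos=list(map(float,p[:2]))); save(S); print(T(),'released',c,S[c])
def grab(c,s):
    p=kpos(c); bot.reach([*p,ZH],kori(c,s)); bot.servo_line([*p,ZG],velocity=.2)
    hand.move_gripper(0,60); m,_=meas(4); o=get_obs(); print(T(),c,'grip',o['gripper_width'],m.round(3),o['position'].round(4)); return m[4]
E
python3 - <<'E'
from h import *
q=np.array(get_obs()['joint_pos']); q[5]=.783; bot.goto_joints(q); m,_=meas(12); print(m)
release('red',-.13,.02,.28)
E
python3 - <<'E'
from h import *
r=vision.read_camera("scene"); cv2.imwrite("pics/s2.png",cv2.resize(r["frame"][120:280,180:360],None,fx=4,fy=3.7)[:,:,::-1])
E
```

```text
[ 0.28977046  0.28145775 -4.89601267  1.22931195  0.78172625]
unwound T 0.005 [-2.14 -1.4 ]
11.63 released red {'s': np.float64(0.6519), 'pos': [0.5273414412753797, -0.00023530249417944273]}
```

View pics/s2.png

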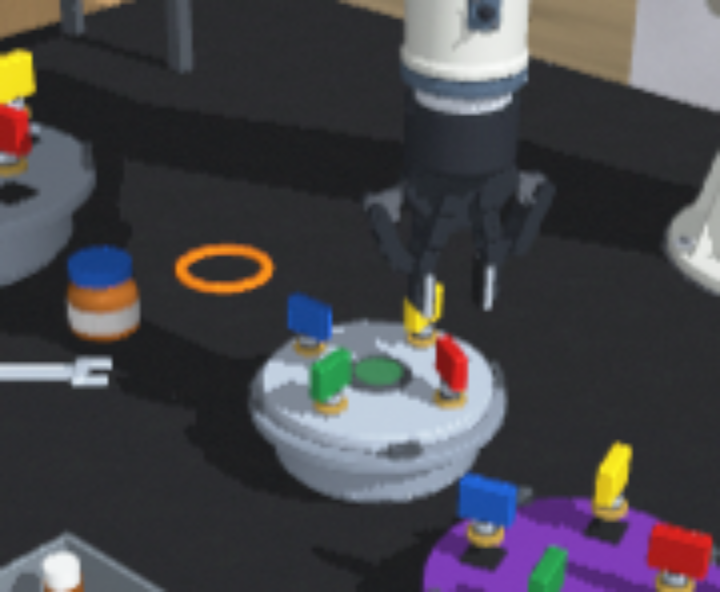

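Red is turned, its washer is on the lid, and it is released. Next is blue.

```bash
cat >> h.py <<'E'
def round1(c,s0,target=6):
    j0=grab(c,s0); q=np.array(get_obs()['joint_pos']); q[5]=j0+.40-s0; bot.goto_joints(q); m,_=meas(8); D=[[q[5],m[0],8]]; print(T(),m.round(3))
    D=tighten(D,target,step=.07,b0=j0)
    print('Ft all',[(round(d[0]-j0+s0,2),round((d[1]-.22)*100,1)) for d in D[-3:]])
    return j0
E
python3 - <<'E'
from h import *
j0=round1('blue',.10); print(j0)
E
```

```text
13.27 blue grip 0.010798470060613675 [-1.000e-03 -2.200e-02 -8.940e-01  1.464e+00 -2.710e-01] [ 0.5467 -0.1235  0.1135]
13.72 [ 0.215  0.431 -2.582  0.492  0.025]
14.04 0.099 [ 0.217  0.388 -2.036  0.537] 8
14.36 0.169 [ 0.23   0.395 -3.162  0.746] 8
14.68 0.239 [ 0.22   0.4   -4.729  1.348] 8
14.99 0.309 [ 0.243  0.342 -5.382  1.51 ] 8
15.31 0.379 [ 0.228  0.343 -5.69   2.199] 8
15.62 0.449 [ 0.236  0.357 -6.038  2.539] 8
16.06 0.519 [ 0.299  0.333 -6.185  2.788] 22
fit [0.22333642 0.37592313] F 6.880270302445836 Ft 7.943185459839761
Ft all [(np.float64(0.75), np.float64(0.8)), (np.float64(0.82), np.float64(1.6)), (np.float64(0.89), np.float64(7.9))]
-0.27073791019225546
```

```bash
python3 - <<'E'
from h import *
release('blue',-.2707,.10,.29)
j0=round1('yellow',.02); print(j0)
E
```

```text
unwound T 0.012 [-1.65 -0.75]
17.28 released blue {'s': np.float64(0.5975999999999999), 'pos': [0.5458956645246366, -0.12308913848392948]}
19.9 yellow grip 0.010826608618343265 [ 3.1000e-02  6.0000e-03 -4.0200e-01  1.1054e+01 -1.8480e+00] [ 0.4762 -0.0699  0.1135]
20.42 [ 0.207  0.373  0.842  2.354 -1.472]
20.73 -1.398 [0.237 0.386 1.003 1.488] 8
21.05 -1.328 [0.228 0.389 0.891 1.556] 8
21.48 -1.258 [0.246 0.308 0.469 1.715] 22
21.92 -1.188 [0.285 0.354 0.096 1.978] 22
fit [ 0.22227313 -1.31355989] F 6.023962836326536 Ft 6.518423653276065
Ft all [(np.float64(0.54), np.float64(0.8)), (np.float64(0.61), np.float64(2.6)), (np.float64(0.68), np.float64(6.5))]
-1.8480606630048466
```

```bash
python3 - <<'E'
from h import *
release('yellow',-1.848,.02,.285)
j0=round1('green',.02); print(j0)
E
```

```text
unwound T 0.003 [0.68 2.15]
23.13 released yellow {'s': np.float64(0.3934000000000002), 'pos': [0.47653141451102765, -0.06996827862904235]}
24.51 green grip 0.011029501314109595 [ 2.000e-03  4.000e-03 -1.683e+00  9.236e+00 -1.787e+00] [ 0.5986 -0.0516  0.1139]
25.02 [ 0.204  0.374  0.64   2.661 -1.412]
25.34 -1.337 [0.226 0.387 1.482 1.888] 8
25.66 -1.267 [0.236 0.39  0.879 1.861] 8
25.98 -1.197 [0.231 0.392 0.961 2.429] 8
26.29 -1.127 [0.232 0.392 0.524 2.524] 8
26.61 -1.057 [0.213 0.392 0.552 3.19 ] 8
26.93 -0.987 [0.231 0.392 0.503 3.398] 8
27.36 -0.917 [0.248 0.304 0.143 3.738] 22
27.79 -0.847 [ 2.850e-01  3.500e-01 -3.000e-03  4.676e+00] 22
fit [ 0.22360699 -0.9724537 ] F 5.999035204297316 Ft 6.537733913142121
Ft all [(np.float64(0.82), np.float64(1.1)), (np.float64(0.89), np.float64(2.8)), (np.float64(0.96), np.float64(6.5))]
-1.787473795383079
```

```bash
cat >> h.py <<'E'
def round2(c,target=16):
    s=load()[c]['s']; j0=grab(c,s); q=np.array(get_obs()['joint_pos']); j0=q[5]
    q[5]=j0+.30; bot.goto_joints(q); m,_=meas(10); print(T(),'pre',m.round(3))
    q[5]=j0+.40; bot.goto_joints(q); m,_=meas(36); F=(m[0]-.22)*100; print(T(),'F',F,m.round(3))
    for i in range(3):
        d=np.clip((target-F)/48,0,.12)
        if d<.02: break
        q[5]+=d; bot.goto_joints(q); m,_=meas(40); Fm=(m[0]-.22)*100; Fp=F+48*d; F=.65*Fm+.35*Fp; print(T(),'d',d,'Fm',Fm,'Fp',Fp,m[2:4].round(2))
    Th=.22+F/100; print('final F',F,'bar over s',q[5]-j0)
    release(c,j0,s,Th)
E
python3 - <<'E'
from h import *
release('green',-1.7875,.02,.285)
round2('red')
E
```

```text
unwound T 0.003 [0.33 4.05]
29.01 released green {'s': np.float64(0.6735000000000002), 'pos': [0.5989327160169318, -0.05156540559029141]}
31.27 red grip 0.01089728886248126 [ 0.021  0.007 -4.353  3.238  0.502] [ 5.277e-01 -3.000e-04  1.135e-01]
31.75 pre [ 0.276  0.45  -1.745  2.904  0.797]
32.3 F 11.322912250532765 [ 0.333  0.376 -3.234  4.182  0.897]
32.88 d 0.09743932811390073 Fm 15.434253165471521 Fp 16.0 [-3.66  4.88]
final F 15.63226455755649 bar over s 0.4974393281139008
unwound T 0.025 [0.23 0.37]
34.17 released red {'s': np.float64(0.767585747442318), 'pos': [0.5276914607120377, -1.081977743733256e-06]}
```

```bash
python3 - <<'E'
from h import *
round2('blue')
E
```

```text
35.56 blue grip 0.011189915071963243 [-0.006 -0.013 -2.76   2.741  0.227] [ 0.5461 -0.1231  0.1136]
36.03 pre [ 0.275  0.453 -1.851  1.892  0.523]
36.58 F 10.52655364868845 [ 0.325  0.364 -3.818  3.856  0.622]
37.17 d 0.11403013231899062 Fm 15.956127118097266 Fp 16.0 [-4.25  4.54]
final F 15.971482626763223 bar over s 0.5140301323189906
unwound T 0.011 [ 0.13 -0.4 ]
38.47 released blue {'s': np.float64(0.7269668094003792), 'pos': [0.5459725634613477, -0.12286413229531105]}
```

```bash
python3 - <<'E'
from h import *
round2('yellow')
E
```

```text
40.89 yellow grip 0.011122621788702798 [ 1.400e-02  4.000e-03  1.634e+00  9.233e+00 -1.475e+00] [ 0.4767 -0.0701  0.1135]
41.37 pre [ 0.28   0.471  1.097 -0.064 -1.179]
41.92 F 12.415688933287413 [ 0.344  0.374 -1.227 -0.04  -1.078]
42.5 d 0.0746731472231789 Fm 16.813600863709873 Fp 16.0 [-3.23 -0.75]
final F 16.528840561411418 bar over s 0.47467314722317877
unwound T 0.016 [-1.3   1.83]
43.8 released yellow {'s': np.float64(0.48204834910312777), 'pos': [0.4770950971008089, -0.07027665790774003]}
```

```bash
python3 - <<'E'
from h import *
round2('green')
p=get_obs()['position']
E
```

```text
45.17 green grip 0.010969303456990598 [ 1.500e-02 -1.000e-03  2.238e+00  6.496e+00 -1.134e+00] [ 0.5996 -0.0521  0.1139]
45.65 pre [ 0.301  0.466  0.208 -0.496 -0.839]
46.2 F 11.24343754660058 [ 0.332  0.372 -2.292 -1.492 -0.737]
46.78 d 0.09909505111248791 Fm 17.29721081595129 Fp 16.0 [-4.52 -2.76]
final F 16.843187030368338 bar over s 0.499095051112488
unwound T 0.003 [-0.95 -0.03]
48.08 released green {'s': np.float64(0.7809261869528938), 'pos': [0.5998032537904304, -0.05221258060982422]}
```

```bash
python3 - <<'E'
from h import *
p=get_obs()['position']; bot.servo_line([p[0],p[1],.30],velocity=.25)
q=np.array(get_obs()['joint_pos']); q[0]+=.6; bot.goto_joints(q)
r=vision.read_camera("top"); s=vision.read_camera("scene"); print(T())
cv2.imwrite("pics/f.png",cv2.hconcat([cv2.resize(r["frame"][170:265,240:335],(400,400),interpolation=2),cv2.resize(s["frame"][185:265,230:320],(400,400),interpolation=2)])[:,:,::-1])
for c in RNG:
    k=blobs(r,c,(245,175,330,260)); 
    if k is not None: print(c,cv2.minAreaRect(k))
E
```

```text
50.17
red ((263.7297668457031, 218.37840270996094), (12.787240982055664, 3.9524197578430176), 35.53767776489258)
blue ((310.076904296875, 212.88461303710938), (12.75810432434082, 4.714951515197754), 33.690067291259766)
yellow ((289.9000244140625, 239.2000274658203), (4.472135543823242, 12.969193458557129), 26.56505012512207)
green ((284.34613037109375, 192.7307586669922), (4.160251617431641, 12.480754852294922), 33.6900634765625)
```

View pics/f.png

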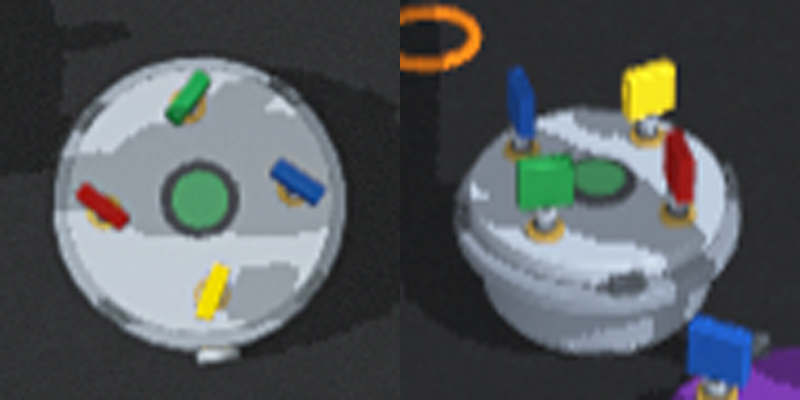

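All four bars are turned and sit at the recorded screw angles, with red at (264,218), blue (310,213), yellow (290,239) and green (284,193). The gripper is clear of them, so I'm handing in.

```bash
python3 -c "
from h import *
hand_in(); print(T())"
```

```text
the job is handed in; nothing more can be done
the job is handed in; nothing more can be done
```

I tightened the smaller silver vessel in two rounds, each in the order red, blue, yellow, green, and handed the job in at about 50 s. All four knobs are released.

| Knob | Round 1 load (N) | Round 2 load (N) |
|---|---|---|
| red | about 6 | about 15.6 |
| blue | about 7 | about 16.0 |
| yellow | about 6 | about 16.5 |
| green | about 6 | about 16.8 |

- **How the loads were found:** I worked them out from the wrist torque and bar angle as each knob was turned, good to about 1 N. The highest reading was 17.3 N, on green, well under 25 N.
- **Last picture:** Taken after the arm had moved clear, it shows all four bars turned clockwise, with red, blue and green close to where I left them. I did not compare yellow's angle as closely.
- **Not checked:** I did not grip the earlier knobs again after tightening the later ones, so their loads may have shifted by the newton or two you mention. I did not compare the other bench items with the first picture.
- **One disagreement:** A single measurement of the lid's centre disc came out about 13 mm off the centre given by the knobs. The other views agreed with the knobs and every grip fitted, so I ignored it.

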